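Set the shaker drive to its fast range and zero its counter

TASK

Get the shaker drive ready for a fast run: bring its shift lever out of the near left slot into neutral, take it across to the right and then fully home in the far right slot, never letting it slip into the far left slot. Then turn the counter wheel beside it clockwise all the way back to its zero stop. Leave the drive set like that and the things around it undisturbed.

Things in the scene. Friction and masses are not known exactly. Their poses are not given: they have to be found in the camera images.
- drive: fixed white housing, 190 (x) x 310 (y) x 90 mm tall. Origin: centre of underside; x to its far side, y left, z up. Lever pivots about (0, -62, 12) mm; a black dome of radius 90 mm about that point rises 12 mm over the top. Counter axis upright at (0, +93) mm. The dome hides an H-shaped gate: near and far slots joined by a cross slot (neutral). A pictogram shows it with a dot at the far right slot
- lever_grip (a point): point on the shift lever's axis 150 mm from its pivot (162 mm above the bench when upright), in its black round handle. The handle is 20 to 33 mm thick (31 mm here) and runs from 112 to 188 mm from the pivot (top 200 mm above the bench); below it is a 12 mm bare steel rod. The lever stays where it is left (friction about 2 N at the handle)
- shift_fore (a joint): lever's lean along the drive's x in rad, 0 upright, positive to the far side; limits -0.27 (near) and +0.27 (fully home in a far slot). Neutral is 0 with about 0.03 rad play either way. It starts in the near left slot at -0.24 to -0.12. At the grip point 0.1 rad is 15 mm
- shift_side (a joint): lever's lean along the drive's y in rad, positive left. Left slots at +0.27, right end of neutral at -0.42. The far right slot is on an adjustable plate: anywhere from -0.06 to -0.31, different each time, hidden, to be felt for; play 0.03 rad either way. Elsewhere, right of the left slots, neutral's far side is a plain wall along which the lever slides easily (friction 0.15)
- counter (a joint): turn of the counter wheel in rad, 0 at its zero stop, positive anticlockwise seen from above, up to 2.6; starts at 0.9 to 2.2. It stays where it is left (friction about 2 N at the peg)
- counter_peg (a point): point on the axis of the counter wheel's upright black peg, 118 mm above the bench. The peg is 16 mm thick, 34 mm from the wheel's axis, from 102 mm (top of the wheel, radius 44 mm) to 130 mm high. At zero it lies on the far side (drive's +x) of the axis. A fixed steel block, top 111 mm high, stands 47 mm from the axis, 0.47 rad clockwise of zero
- timer: white square kitchen-type timer with buttons, 66 x 66 x 18 mm, bystander, origin under its centre
- reagent_bottle: white bottle with a blue cap, 56 mm across, 99 mm tall, bystander, origin under its centre
- dish_a: flat pink round dish, 60 mm across, 16 mm tall, bystander, origin under its centre

How it is judged:
By the outcome, as a careful person would: the job done as asked, in the order asked, and still so for the second after the job is handed in, with the robot touching nothing.
It also fails if it takes over 72 s, if anything falls off the work surface, if the arm or the gripper's body presses on something with over 40 N, if the wrist force passes 120 N, or if a joint passes its speed limit or range.

ROBOT

A 6-joint arm with a two-finger parallel gripper is mounted at the origin on a cart in front of the work surface, level with it; the furniture and walls round the work are solid. World frame = base frame: x ahead of the robot, y to its left, z up, the work surface at z = 0. Lengths are in m, angles in rad, forces in N, time in s.
With the tool pointing down it reaches from about 0.275 to 0.85 m from the base axis. Payload 5.2 kg.
Tool frame: the origin (TCP) lies at the very end of the fingers, on their centre line; the grasp point (between the pads) lies 19 mm behind it; z points along the fingers, y is the line along which they close (so a half turn about z gives the same grasp; the last joint's range is limited). The gripper opens to 85 mm and grips with 20 to 120 N. Pads are 22 mm wide; open, the fingers measure 114 mm over their backs; the gripper's body (76 mm by 85 mm) begins 54 mm behind the grasp point. The pads swing forward as they close: fully open they stand 13 mm farther back than shut.
Start: joints at [-1.385, 0.259, 1.535, -0, 1.348, -0.203], TCP at [0.209, -0.509, 0.231] pointing down, gripper open.
Joint ranges: [-3.14, 3.14], [-0.91, 2.08], [0.19, 2.58], [-1.22, 4.36], [0.22, 2.71], [-3.12, 3.12]. Speed limits (rad/s): [2.57, 2.57, 3.14, 3.14, 3.14, 3.14].

INTERFACE

Orientations are given as a unit quaternion [w, x, y, z].
In Python, from cell import monitor, viewer, close_job, finder gives the robot as it stands. The module is installed in compiled form; this text tells all that it offers.
- The arm moves only by the shell command python3 -m creep 'ROWS' [OPENING] [FORCE]. ROWS is JSON, a list of rows, each an object of numbers: "tx", "ty", "tz": the shift along the world's x, y, z in mm; "ax", "ay", "az": the turn, a rotation vector about the world's x, y, z in degrees. A call has 1 to 12 rows; each row is the pose to reach, as a shift and turn from the pose commanded when the call began; what a row does not reach only later rows make up. A row lasts 1/8 s, in which the tool goes at most 62.5 mm and 10.7 degrees, less where a joint would pass 70% of its speed; a pose out of reach is approached as far as the arm can. A call with a gripper value outside its range is refused whole. OPENING is the opening in per cent of the stroke, from 0 (shut) to 100 (fully open), set as the call begins (- or left out, the last holds). The fingers move at their own pace and stop on an object; FORCE is the grip in N (left out, the last holds). Time passes only in rows, so rows that repeat a pose let the fingers close. It gives the time, the measured TCP pose, the force, the opening and the grip force at its end, in the units of the state.
- monitor.get_obs(): the state, without advancing time (a new reading comes with each control period).
- viewer.read_camera(name): name is "scene" or "top"; returns (picture, depth): 400x640x3 uint8, red, green, blue; 400x640 float32, m along the optical axis (not along the pixel's ray), 0 where there is no reading.
- viewer.camera_info(name): a dict with "intrinsics" (3x3 intrinsics, pixels), "k1" (the pictures are not rectified: a ray, as slopes to the right and down, at radius r is drawn at 1 + k1 r^2 times it, then the intrinsics apply), "rvec" (rotation vector, rad) and "tvec" (3), from world to camera coordinates, as OpenCV has them. Camera axes: x right, y down, z forward; pixel columns grow to the right and rows downward; lengths in m; the calibration is good to about 2 mm. A picture is of the moment at which its call begins. camera_info takes no time and is no camera call.
- close_job(): hands the job in; it is judged then, once.
Trained networks look in the newest picture that a camera, given by its name, has taken for a name from the list of things; names that differ only in an ending like _2 or _b are one class to them, and where a whole thing is asked for, a point or a joint stands for the part that bears it (a point fixed in the world has none). Each returns a list of dicts, best first, with "score" (0 to 1); they miss things now and then, are a little off and sometimes report something else, mostly with a low value. They report only what shows in the picture. A call takes as long as a camera call.
- finder.recognise(label, camera): "at" ([x, y, z] in m, in world coordinates, good to about 4 mm: the middle of the surface that is visible of it).
- finder.cut_out(label, camera): "region" (400x640 bool, what is visible of it).
- finder.place_of(label, camera): "at" ([x, y, z] in m, in world coordinates, good to about 4 mm: a listed point, or the origin of a listed thing).
The state is a dict: "clock": time; "q": joint angles; "dq": joint speeds; "joint_torque": joint torques, N m; "eef_pos": TCP position; "orientation": TCP orientation; "wrist_force": force on the tool from outside, world axes, zero at the start; "ft_torque": the same for the moment, N m; "width": finger opening in m; "finger_force": force on a finger pad.
Only numpy, scipy, OpenCV 4.12 (cv2) and the standard library are available. Lean on these libraries where they do the work, as an engineer would, in place of code of your own. Each camera call takes 0.05 s, during which the arm holds its last target. There are 200 camera calls.

## Working session

There is one attempt and no reset: what is moved stays moved. The work goes in short steps, Python scripts to look and compute and a shell command to move; the robot and the scene stay as the last step left them, time stands still between calls to the robot, and variables do not carry over. Pictures are saved under pics/ and viewed, at most 10 in all, crops included, and the job is handed in when it is done.

```bash
mkdir -p pics; python3 - <<'E'
from cell import monitor, viewer, finder
import cv2, numpy as np
o=monitor.get_obs(); print({k:np.round(o[k],3).tolist() for k in('clock','eef_pos','orientation','wrist_force','width')})
for c in("scene","top"):
    p,d=viewer.read_camera(c); cv2.imwrite(f"pics/{c}0.png",p[:,:,::-1])
    i=viewer.camera_info(c); R=cv2.Rodrigues(np.array(i["rvec"]))[0]; print(c,"campos",np.round(-R.T@np.array(i["tvec"]),3),"fwd",np.round(R[2],2))
    for l in("drive","lever_grip","counter_peg","timer","reagent_bottle","dish_a"):
        print(c,l,[(np.round(r["at"],4).tolist(),round(r["score"],2)) for r in finder.place_of(l,c)[:2]])
E
```

```text
{'clock': 0.0, 'eef_pos': [0.208, -0.508, 0.23], 'orientation': [-0.001, 0.981, 0.193, -0.0], 'wrist_force': [0.561, 0.695, -0.222], 'width': 0.085}
scene campos [0.213 0.89  0.783] fwd [ 0.41 -0.62 -0.67]
scene drive [([0.5609, 0.2225, -0.0011], 0.83), ([0.5791, 0.3481, 0.12], 0.43)]
scene lever_grip [([0.5378, 0.2009, 0.1525], 0.96)]
scene counter_peg [([0.5772, 0.3491, 0.1247], 0.9)]
scene timer [([0.4511, 0.4843, 0.0016], 0.59)]
scene reagent_bottle [([0.5951, 0.4773, 0.0011], 0.58)]
scene dish_a [([0.7756, 0.1301, 0.0003], 0.74)]
top campos [0.517 0.316 1.011] fwd [ 0.14  0.01 -0.99]
top drive [([0.5657, 0.2181, 0.0009], 0.73)]
top lever_grip [([0.5386, 0.203, 0.151], 0.71)]
top counter_peg [([0.5822, 0.3456, 0.1158], 0.6)]
top timer [([0.45, 0.4859, -0.0012], 0.74)]
top reagent_bottle [([0.5913, 0.4755, -0.0021], 0.63)]
top dish_a [([0.7743, 0.1266, -0.0016], 0.62)]
```

View pics/scene0.png

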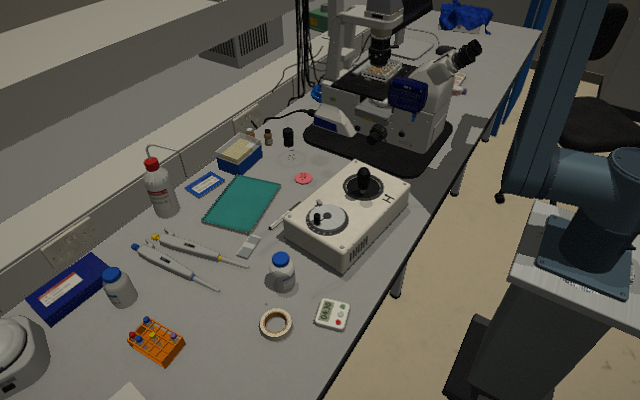

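View pics/top0.png

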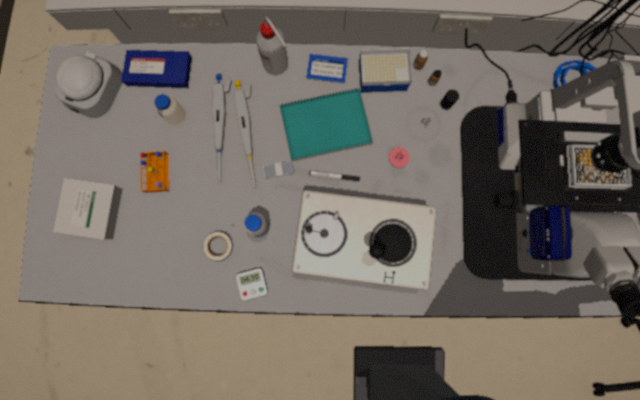

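The scene picture shows the drive centred near (350,215), lever at (363,178) and counter wheel at (326,218). The top picture shows the drive spanning (293–436, 192–288), lever grip at (377,246), peg at (308,230), block at (337,213), and the microscope close on its right from px 462.

```bash
cat > h.py <<'E'
import numpy as np, cv2
from cell import monitor, viewer, finder
def cloud(c):
    p,d=viewer.read_camera(c); i=viewer.camera_info(c); K=np.array(i["intrinsics"]); k=float(np.ravel(i["k1"])[0])
    u,v=np.meshgrid(np.arange(640),np.arange(400))
    pts=np.stack([u,v],-1).reshape(-1,1,2).astype(float)
    n=cv2.undistortPoints(pts,K,np.array([k,0,0,0.]) ).reshape(400,640,2)
    P=np.dstack([n*d[...,None],d]); R=cv2.Rodrigues(np.array(i["rvec"]))[0]
    W=(P-np.array(i["tvec"]).ravel())@R; W[d==0]=np.nan
    return p,W
def obs():
    o=monitor.get_obs(); return {k:np.round(o[k],3).tolist() for k in('clock','q','eef_pos','orientation','wrist_force','ft_torque','width','finger_force')}
E
python3 - <<'E'
from h import *
for c in("top","scene"):
    p,W=cloud(c); X,Y,Z=W[...,0],W[...,1],W[...,2]
    m=(abs(Z-.09)<.008)&(abs(X-.563)<.16)&(abs(Y-.22)<.2)
    r=cv2.minAreaRect(W[m][:,:2].astype(np.float32)*1000); print(c,"rect",r,"z",np.median(Z[m]))
    m=(abs(X-.563)<.13)&(abs(Y-.32)<.08)&(Z>.1175)&(Z<.14); print("peg top",np.nanmedian(W[m],0),m.sum())
    m=(abs(X-.57)<.13)&(abs(Y-.18)<.12)&(Z>.15)&(Z<.22); print("lever",np.nanmean(W[m],0),np.nanmax(W[m],0),m.sum())
    for z0 in(.05,.15,.3,.45):
      for y0 in(.05,-.0,-.05,-.1,-.15,-.2,-.3,-.4,-.5):
        m=(Z>z0)&(X>.15)&(X<.9)&(Y<y0)&(Y>y0-.06)
        if m.sum()>5: print((z0,y0),"xmin %.3f n%d zmax %.2f"%(np.percentile(X[m],1),m.sum(),np.nanmax(Z[m])),end="; ")
    print()
    q=finder.cut_out("counter_peg",c); 
    if q: print("pegmask",np.nanmedian(W[q[0]["region"]],0),q[0]["score"])
E
```

```text
top rect ((562.9655151367188, 221.5204315185547), (309.78033447265625, 190.9539794921875), 83.6600341796875) z 0.08996509316042076
peg top [0.58069714 0.34621488 0.12888374] 44
lever [0.53626414 0.20701666 0.18427895] [0.55350052 0.22272452 0.19427041] 229
(0.05, 0.05) xmin 0.245 n169 zmax 0.21; (0.05, -0.0) xmin 0.254 n36 zmax 0.22; (0.05, -0.05) xmin 0.525 n2541 zmax 0.27; (0.05, -0.1) xmin 0.504 n6806 zmax 0.27; (0.05, -0.15) xmin 0.447 n12114 zmax 0.41; (0.05, -0.2) xmin 0.434 n6614 zmax 0.40; (0.05, -0.3) xmin 0.621 n710 zmax 0.24; (0.15, 0.05) xmin 0.245 n169 zmax 0.21; (0.15, -0.0) xmin 0.254 n36 zmax 0.22; (0.15, -0.05) xmin 0.525 n2430 zmax 0.27; (0.15, -0.1) xmin 0.516 n4906 zmax 0.27; (0.15, -0.15) xmin 0.446 n11130 zmax 0.41; (0.15, -0.2) xmin 0.434 n6614 zmax 0.40; (0.15, -0.3) xmin 0.621 n710 zmax 0.24; (0.3, -0.15) xmin 0.433 n4256 zmax 0.41; (0.3, -0.2) xmin 0.429 n1834 zmax 0.40; 
pegmask [0.57286063 0.31411227 0.10213558] 0.56
scene rect ((560.0728149414062, 222.68521118164062), (310.7639465332031, 190.5231475830078), 84.05781555175781) z 0.0901285799828794
peg top 
[... 361 characters left out ...]
45; (0.05, -0.3) xmin 0.490 n156 zmax 0.24; (0.15, 0.05) xmin 0.159 n4441 zmax 0.58; (0.15, -0.0) xmin 0.254 n498 zmax 0.58; (0.15, -0.05) xmin 0.264 n1326 zmax 0.55; (0.15, -0.1) xmin 0.509 n1939 zmax 0.27; (0.15, -0.15) xmin 0.444 n4643 zmax 0.45; (0.15, -0.2) xmin 0.433 n2238 zmax 0.45; (0.15, -0.3) xmin 0.490 n130 zmax 0.24; (0.3, 0.05) xmin 0.178 n4206 zmax 0.58; (0.3, -0.0) xmin 0.254 n457 zmax 0.58; (0.3, -0.05) xmin 0.263 n120 zmax 0.55; (0.3, -0.15) xmin 0.437 n2013 zmax 0.45; (0.3, -0.2) xmin 0.430 n1082 zmax 0.45; (0.45, 0.05) xmin 0.180 n3424 zmax 0.58; (0.45, -0.0) xmin 0.254 n265 zmax 0.58; (0.45, -0.05) xmin 0.264 n90 zmax 0.55; 
pegmask [0.56811396 0.31843675 0.10200147] 0.85
```

```bash
python3 - <<'E'
from h import *
p,W=cloud("scene")
for u,v in((540,50),(530,100),(515,150),(500,197),(560,170),(620,170),(610,220),(585,270),(490,330),(625,20)): print((u,v),np.round(W[v,u],2))
p,W=cloud("top")
print("top")
for u,v in((400,360),(400,390),(470,395),(635,385),(600,390),(360,380)): print((u,v),np.round(W[v,u],2))
# block, peg
P=np.array([.5615,.222]); yaw=np.deg2rad(83.85-90); R=np.array([[np.cos(yaw),-np.sin(yaw)],[np.sin(yaw),np.cos(yaw)]])
ax=P+R@[0,.093]; pv=P+R@[0,-.062]; print("axis",ax,"pivot",pv)
for s in([.5807,.3462],[.576,.350],[.5772,.3491],[.5822,.3456]): 
    r=R.T@(np.array(s)-ax); print("peg",r,np.hypot(*r),np.arctan2(r[1],r[0]))
for s in([.5378,.2009],[.5386,.203]):
    r=R.T@(np.array(s)-pv); print("lever",r/.15)
E
```

```text
(540, 50) [ 0.34 -1.23  0.04]
(530, 100) [0.25 0.04 0.38]
(515, 150) [0.24 0.07 0.28]
(500, 197) [ 0.26 -1.   -0.7 ]
(560, 170) [0.14 0.07 0.26]
(620, 170) [0.04 0.05 0.29]
(610, 220) [0.01 0.06 0.18]
(585, 270) [-0.01  0.06  0.02]
(490, 330) [ 0.11  0.02 -0.45]
(625, 20) [ 0.04 -1.41  0.19]
top
(400, 360) [ 0.12  0.   -0.65]
(400, 390) [ 0.11  0.06 -0.32]
(470, 395) [0.25 0.01 0.17]
(635, 385) [ 0.01 -0.99 -0.65]
(600, 390) [-0.03 -0.88 -0.72]
(360, 380) [ 0.05  0.16 -0.65]
axis [0.57146325 0.31446477] pivot [0.55485783 0.16035682]
peg [0.00578374 0.03254214] 0.03305211568675144 1.39490233858281
peg [0.00070369 0.03581675] 0.03582366094198788 1.5511520257079632
peg [0.0019932  0.03505049] 0.035107114103931095 1.513991023665443
peg [0.00733938 0.03210629] 0.0329344851977177 1.3460613912768726
lever [-0.14202082  0.25654941]
lever [-0.13821802  0.27104021]
```

```bash
python3 -m creep '[{"tx":-25,"ty":40,"tz":30,"az":5},{"tx":-45,"ty":90,"tz":55,"az":10},{"tx":-50,"ty":145,"tz":75,"az":15},{"tx":-45,"ty":200,"tz":95,"az":20},{"tx":-25,"ty":250,"tz":110,"az":26},{"tx":5,"ty":300,"tz":120,"az":32},{"tx":35,"ty":350,"tz":125,"az":38},{"tx":60,"ty":405,"tz":125,"az":44},{"tx":80,"ty":460,"tz":125,"az":50},{"tx":95,"ty":515,"tz":125,"az":56},{"tx":115,"ty":570,"tz":125,"az":61.6},{"tx":140,"ty":620,"tz":120,"az":61.6}]' 100
cat >> h.py <<'E'
from scipy.spatial.transform import Rotation as Ro
YAW=np.deg2rad(-6.15); DZ=Ro.from_euler('z',YAW); PIV=np.array([.5549,.1604,.012])
def pose(f,s,L):
    "TCP pos and lean rotation; L = TCP distance from pivot"
    u=np.array([np.sin(f),np.sin(s),0]); u[2]=np.sqrt(1-u@u); u=DZ.apply(u)
    ax=np.cross([0,0,1],u); n=np.linalg.norm(ax); a=np.arctan2(n,u[2])
    return PIV+L*u, Ro.from_rotvec(ax/n*a if n>1e-9 else [0,0,0])
def delta(a,b):
    (p,r),(q,t)=a,b; v=(t*r.inv()).as_rotvec(degrees=True); d=(q-p)*1000
    return "tx %.1f ty %.1f tz %.1f ax %.2f ay %.2f az %.2f"%(*d,*v)
E
python3 - <<'E'
from h import *
o=monitor.get_obs(); r=Ro.from_quat(np.roll(o['orientation'],-1)); print(obs()['q'],r.as_matrix().round(3))
# nominal commanded start
p0=np.array([.349,.112,.351]); 
for L in(.27,.131): print(delta((np.array(o['eef_pos']),Ro.identity()),pose(-.14,.265,L)))
E
```

```text
[-1.385, 0.259, 1.535, -0.0, 1.348, -0.203] [[ 0.925  0.379 -0.   ]
 [ 0.379 -0.925 -0.   ]
 [-0.     0.    -1.   ]]
tx 316.5 ty 743.7 tz 38.5 ax -16.02 ay -6.44 az 0.00
tx 331.9 ty 705.4 tz -94.2 ax -16.02 ay -6.44 az 0.00validation failed for argument at $[0]...
```

```bash
python3 -m creep '[{"tx":-25,"ty":40,"tz":30,"ax":0,"ay":0,"az":5},{"tx":-45,"ty":90,"tz":55,"ax":0,"ay":0,"az":10},{"tx":-50,"ty":145,"tz":75,"ax":0,"ay":0,"az":15},{"tx":-45,"ty":200,"tz":95,"ax":0,"ay":0,"az":20},{"tx":-25,"ty":250,"tz":110,"ax":0,"ay":0,"az":26},{"tx":5,"ty":300,"tz":120,"ax":0,"ay":0,"az":32},{"tx":35,"ty":350,"tz":125,"ax":0,"ay":0,"az":38},{"tx":60,"ty":405,"tz":125,"ax":0,"ay":0,"az":44},{"tx":80,"ty":460,"tz":125,"ax":0,"ay":0,"az":50},{"tx":95,"ty":515,"tz":125,"ax":0,"ay":0,"az":56},{"tx":115,"ty":570,"tz":125,"ax":0,"ay":0,"az":61.6},{"tx":140,"ty":620,"tz":120,"ax":0,"ay":0,"az":61.6}]' 100
python3 - <<'E'
from h import *
o=monitor.get_obs(); r=Ro.from_quat(np.roll(o['orientation'],-1)); print(obs(),r.as_matrix().round(3))
for L in(.27,.131): print(delta((np.array(o['eef_pos']),Ro.identity()),pose(-.14,.265,L)))
E
```

```text
clock: 2.5
eef_pos: [0.3488, 0.1133, 0.3521]
orientation: [0.001, 0.743, 0.669, 0.001]
wrist_force: [0.8, -0.8, 1.1]
width: 0.0852
finger_force: 0.0
{'clock': 2.5, 'q': [0.008, -0.149, 1.681, -0.0, 1.606, 0.112], 'eef_pos': [0.349, 0.113, 0.352], 'orientation': [0.001, 0.743, 0.669, 0.001], 'wrist_force': [0.762, -0.796, 1.138], 'ft_torque': [0.027, -0.031, 0.017], 'width': 0.085, 'finger_force': 0.0} [[ 0.104  0.995  0.003]
 [ 0.995 -0.104 -0.   ]
 [-0.     0.003 -1.   ]]
tx 176.3 ty 121.4 tz -82.3 ax -16.02 ay -6.44 az 0.00
tx 191.6 ty 83.2 tz -215.0 ax -16.02 ay -6.44 az 0.00
```

```bash
python3 -m creep '[{"tx":45,"ty":30,"tz":-20,"ax":-4,"ay":-1.6,"az":0},{"tx":90,"ty":60,"tz":-40,"ax":-8,"ay":-3.2,"az":0},{"tx":135,"ty":92,"tz":-60,"ax":-12,"ay":-4.8,"az":0},{"tx":176,"ty":121.4,"tz":-82,"ax":-16,"ay":-6.4,"az":0},{"tx":176,"ty":121.4,"tz":-82,"ax":-16,"ay":-6.4,"az":0},{"tx":181,"ty":110,"tz":-120,"ax":-16,"ay":-6.4,"az":0},{"tx":186,"ty":97,"tz":-168,"ax":-16,"ay":-6.4,"az":0},{"tx":191.6,"ty":83.2,"tz":-215,"ax":-16,"ay":-6.4,"az":0},{"tx":191.6,"ty":83.2,"tz":-215,"ax":-16,"ay":-6.4,"az":0}]' 100
python3 - <<'E'
from h import *
p,W=cloud("scene"); cv2.imwrite("pics/s1.png",cv2.resize(p[100:300,260:500,::-1],None,fx=2.5,fy=2.5))
E
```

```text
clock: 3.62
eef_pos: [0.5375, 0.192, 0.1341]
orientation: [0.139, 0.736, 0.66, -0.055]
wrist_force: [-0.1, 0.4, 0.2]
width: 0.0857
finger_force: 0.0
```

View pics/s1.png

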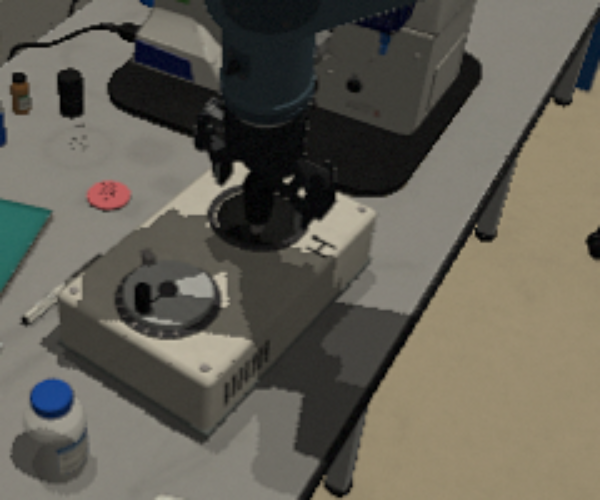

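The fingers straddle the handle (crop about (262,200)), with no contact forces. Now grip.

```bash
python3 -m creep '[{"tx":0,"ty":0,"tz":0,"ax":0,"ay":0,"az":0},{"tx":0,"ty":0,"tz":0,"ax":0,"ay":0,"az":0},{"tx":0,"ty":0,"tz":0,"ax":0,"ay":0,"az":0},{"tx":0,"ty":0,"tz":0,"ax":0,"ay":0,"az":0},{"tx":0,"ty":0,"tz":0,"ax":0,"ay":0,"az":0},{"tx":0,"ty":0,"tz":0,"ax":0,"ay":0,"az":0}]' 0 40
python3 - <<'E'
from h import *
o=obs(); print(o)
# lean implied by grasp point on tool axis
o=monitor.get_obs(); r=Ro.from_quat(np.roll(o['orientation'],-1)); z=r.apply([0,0,1]); g=np.array(o['eef_pos'])-z*.019
print("lean from pivot",np.arcsin(DZ.inv().apply(g-PIV)/.15),"tool lean",np.arcsin(DZ.inv().apply(-z)),np.linalg.norm(g-PIV))
a=pose(-.14,.265,.131)
for f,s in((-.08,.265),(-.04,.255),(-.02,.22),(0.0,.22)): print(f,s,delta(a,pose(f,s,.131)))
E
```

```text
clock: 4.42
eef_pos: [0.5405, 0.195, 0.1379]
orientation: [0.141, 0.735, 0.661, -0.05]
wrist_force: [-2.8, 1.9, 6.2]
width: 0.0309
finger_force: 38.7
{'clock': 4.425, 'q': [0.336, 0.404, 1.61, -0.333, 1.134, 0.585], 'eef_pos': [0.541, 0.195, 0.138], 'orientation': [0.141, 0.735, 0.661, -0.05], 'wrist_force': [-2.774, 1.931, 6.201], 'ft_torque': [0.156, 0.258, -0.129], 'width': 0.031, 'finger_force': 38.715}
lean from pivot [-0.13820064  0.25515528  1.2886503 ] tool lean [-0.14142738  0.26352336  1.27010921] 0.15038690767778087
-0.08 0.265 tx 7.8 ty -0.8 tz 0.9 ax 0.42 ay 3.41 az -0.46
-0.04 0.255 tx 12.8 ty -2.7 tz 1.6 ax 1.25 ay 5.64 az -0.72
-0.02 0.22 tx 15.0 ty -7.4 tz 2.7 ax 3.37 ay 6.58 az -0.74
0.0 0.22 tx 17.6 ty -7.6 tz 2.7 ax 3.50 ay 7.71 az -0.89
```

```bash
python3 -m creep '[{"tx":4,"ty":-0.4,"tz":0.5,"ax":0.2,"ay":1.7,"az":-0.2},{"tx":8,"ty":-0.8,"tz":0.9,"ax":0.4,"ay":3.4,"az":-0.5},{"tx":12.8,"ty":-2.7,"tz":1.6,"ax":1.2,"ay":5.6,"az":-0.7},{"tx":12.8,"ty":-2.7,"tz":1.6,"ax":1.2,"ay":5.6,"az":-0.7},{"tx":12.8,"ty":-2.7,"tz":1.6,"ax":1.2,"ay":5.6,"az":-0.7}]'
cat >> h.py <<'E'
def st():
    o=monitor.get_obs(); r=Ro.from_quat(np.roll(o['orientation'],-1)); z=r.apply([0,0,1]); g=np.array(o['eef_pos'])-z*.019
    print("lean",np.arcsin(DZ.inv().apply(g-PIV)/.15)[:2].round(3),"tool",np.arcsin(DZ.inv().apply(-z))[:2].round(3),"L",np.linalg.norm(g-PIV).round(4),"F drive",DZ.inv().apply(o['wrist_force']).round(1),"T",np.round(o['ft_torque'],2),"w",round(o['width'],4),"t",o['clock'])
E
python3 - <<'E'
from h import *
st()
a=pose(-.04,.255,.131)
for f,s in((-.03,.20),(-.02,.2),(-.01,.2),(0,.2)): print(f,s,delta(a,pose(f,s,.131)))
E
```

```text
clock: 5.05
eef_pos: [0.5538, 0.1926, 0.1395]
orientation: [0.1, 0.738, 0.663, -0.08]
wrist_force: [-1.2, 3.2, 7.6]
width: 0.0308
finger_force: 38.9
lean [-0.036  0.247] tool [-0.042  0.254] L 0.1505 F drive [-1.6  3.1  7.6] T [0.28 0.29 0.19] w 0.0308 t 5.05
-0.03 0.2 tx 0.5 ty -7.1 tz 1.7 ax 3.20 ay 0.24 az -0.01
-0.02 0.2 tx 1.9 ty -7.3 tz 1.7 ax 3.26 ay 0.81 az -0.08
-0.01 0.2 tx 3.2 ty -7.4 tz 1.7 ax 3.32 ay 1.38 az -0.16
0 0.2 tx 4.5 ty -7.5 tz 1.7 ax 3.39 ay 1.95 az -0.23
```

```bash
python3 -m creep '[{"tx":1,"ty":-3.6,"tz":0.8,"ax":1.6,"ay":0.4,"az":0},{"tx":1.9,"ty":-7.3,"tz":1.7,"ax":3.3,"ay":0.8,"az":-0.1},{"tx":1.9,"ty":-7.3,"tz":1.7,"ax":3.3,"ay":0.8,"az":-0.1}]'
python3 -c "
from h import *
st()
a=pose(-.02,.2,.131)
for f,s in((0,.2),(0,.1),(0,0),(0,-.1),(0,-.2),(0,-.3)): print(f,s,delta(a,pose(f,s,.131)))"
```

```text
clock: 5.42
eef_pos: [0.5555, 0.1847, 0.1413]
orientation: [0.074, 0.74, 0.665, -0.066]
wrist_force: [-2.3, 2.4, 7.2]
width: 0.0305
finger_force: 38.9
lean [-0.016  0.188] tool [-0.022  0.198] L 0.1506 F drive [-2.5  2.2  7.2] T [0.29 0.39 0.17] w 0.0305 t 5.425
0 0.2 tx 2.6 ty -0.3 tz 0.0 ax 0.12 ay 1.14 az -0.11
0 0.1 tx 1.2 ty -13.2 tz 2.0 ax 5.82 ay 0.53 az -0.06
0 0 tx -0.2 ty -26.2 tz 2.6 ax 11.52 ay -0.08 az 0.00
0 -0.1 tx -1.6 ty -39.2 tz 2.0 ax 17.21 ay -0.69 az 0.06
0 -0.2 tx -3.0 ty -52.0 tz 0.0 ax 22.91 ay -1.31 az 0.12
0 -0.3 tx -4.3 ty -64.6 tz -3.2 ax 28.61 ay -1.93 az 0.17
```

```bash
python3 -m creep '[{"tx":1.2,"ty":-13.2,"tz":2,"ax":5.8,"ay":0.5,"az":0},{"tx":0.5,"ty":-20,"tz":2.4,"ax":8.7,"ay":0.2,"az":0},{"tx":0.5,"ty":-20,"tz":2.4,"ax":8.7,"ay":0.2,"az":0}]'
python3 -c "
from h import *
st()
a=pose(0,.05,.131)
for f,s in((0.03,.05),(0.05,.05),(.05,.03),(.05,0),(.05,-.03),(.05,-.1),(.05,-.2),(.05,-.3)): print(f,s,delta(a,pose(f,s,.131)))"
```

```text
clock: 5.8
eef_pos: [0.5559, 0.1636, 0.1438]
orientation: [0.017, 0.744, 0.668, -0.017]
wrist_force: [-2.0, 1.2, 7.2]
width: 0.0309
finger_force: 39.5
lean [0.004 0.028] tool [-0.002  0.048] L 0.1509 F drive [-2.1  1.   7.2] T [0.15 0.39 0.32] w 0.0309 t 5.8
0.03 0.05 tx 3.9 ty -0.4 tz -0.1 ax 0.18 ay 1.71 az -0.04
0.05 0.05 tx 6.5 ty -0.7 tz -0.2 ax 0.31 ay 2.85 az -0.07
0.05 0.03 tx 6.2 ty -3.3 tz -0.1 ax 1.44 ay 2.73 az -0.07
0.05 0 tx 5.8 ty -7.2 tz 0.0 ax 3.15 ay 2.54 az -0.07
0.05 -0.03 tx 5.4 ty -11.1 tz -0.1 ax 4.86 ay 2.36 az -0.07
0.05 -0.1 tx 4.4 ty -20.2 tz -0.7 ax 8.85 ay 1.93 az -0.07
0.05 -0.2 tx 3.0 ty -33.1 tz -2.6 ax 14.55 ay 1.33 az -0.07
0.05 -0.3 tx 1.7 ty -45.7 tz -5.9 ax 20.26 ay 0.75 az -0.07h.py:25: RuntimeWarning: invalid value encountered in arcsin
  print("lean",np.arcsin(DZ.inv().apply(g-PIV)/.15)[:2].round(3),"tool",np.arcsin(DZ.inv().apply(-z))[:2].round(3),"L",np.linalg.norm(g-PIV).round(4),"F drive",DZ.inv().apply(o['wrist_force']).round(1),"T",np.round(o['ft_torque'],2),"w",round(o['width'],4),"t",o['clock'])
```

```bash
python3 -m creep '[{"tx":3.9,"ty":-0.4,"tz":0,"ax":0,"ay":1.7,"az":0},{"tx":6.5,"ty":-0.7,"tz":-0.1,"ax":0,"ay":2.8,"az":0},{"tx":6.5,"ty":-0.7,"tz":-0.1,"ax":0,"ay":2.8,"az":0},{"tx":6.5,"ty":-0.7,"tz":-0.1,"ax":0,"ay":2.8,"az":0}]'
python3 -c "
from h import *
st()"
```

```text
clock: 6.3
eef_pos: [0.562, 0.1636, 0.1436]
orientation: [0.001, 0.743, 0.669, -0.036]
wrist_force: [-2.7, -0.7, 8.8]
width: 0.0308
finger_force: 39.5
lean [0.051 0.033] tool [0.047 0.055] L 0.1509 F drive [-2.6 -1.   8.8] T [-0.08  0.54  0.27] w 0.0308 t 6.3h.py:25: RuntimeWarning: invalid value encountered in arcsin
  print("lean",np.arcsin(DZ.inv().apply(g-PIV)/.15)[:2].round(3),"tool",np.arcsin(DZ.inv().apply(-z))[:2].round(3),"L",np.linalg.norm(g-PIV).round(4),"F drive",DZ.inv().apply(o['wrist_force']).round(1),"T",np.round(o['ft_torque'],2),"w",round(o['width'],4),"t",o['clock'])
```

```bash
python3 -m creep '[{"tx":2.6,"ty":-0.3,"tz":0,"ax":0,"ay":1.1,"az":0},{"tx":3.9,"ty":-0.4,"tz":0,"ax":0,"ay":1.7,"az":0},{"tx":3.9,"ty":-0.4,"tz":0,"ax":0,"ay":1.7,"az":0}]'
python3 -W ignore -c "
from h import *
st()"
```

```text
clock: 6.68
eef_pos: [0.5636, 0.1631, 0.1435]
orientation: [-0.011, 0.742, 0.669, -0.049]
wrist_force: [-10.4, -1.2, 13.0]
width: 0.0305
finger_force: 39.9
lean [0.066 0.031] tool [0.081 0.059] L 0.1508 F drive [-10.2  -2.3  13. ] T [-0.23  1.36  0.13] w 0.0305 t 6.675
```

```bash
python3 -m creep '[{"tx":-0.3,"ty":-3.2,"tz":0,"ax":1.4,"ay":-0.15,"az":0},{"tx":-0.6,"ty":-6.4,"tz":0,"ax":2.8,"ay":-0.3,"az":0},{"tx":-1,"ty":-9.1,"tz":0,"ax":4,"ay":-0.4,"az":0},{"tx":-1,"ty":-9.1,"tz":0,"ax":4,"ay":-0.4,"az":0}]'
python3 -W ignore -c "
from h import *
st()"
```

```text
clock: 7.18
eef_pos: [0.5626, 0.1564, 0.1435]
orientation: [-0.036, 0.741, 0.67, -0.021]
wrist_force: [-12.1, 4.8, 12.2]
width: 0.0303
finger_force: 40.1
lean [ 0.064 -0.023] tool [ 0.081 -0.016] L 0.1508 F drive [-12.6   3.5  12.2] T [0.64 1.25 0.1 ] w 0.0303 t 7.175
```

```bash
python3 -m creep '[{"tx":-0.3,"ty":-2.6,"tz":0,"ax":1.1,"ay":-0.1,"az":0},{"tx":-0.6,"ty":-5.2,"tz":-0.2,"ax":2.3,"ay":-0.2,"az":0},{"tx":-0.6,"ty":-5.2,"tz":-0.2,"ax":2.3,"ay":-0.2,"az":0}]'
python3 -W ignore -c "
from h import *
st()"
```

```text
clock: 7.55
eef_pos: [0.5613, 0.1508, 0.1433]
orientation: [-0.049, 0.74, 0.671, -0.007]
wrist_force: [-12.1, 2.1, 12.4]
width: 0.031
finger_force: 40.6
lean [ 0.06  -0.066] tool [ 0.084 -0.055] L 0.1508 F drive [-12.3   0.8  12.4] T [0.33 1.36 0.13] w 0.031 t 7.55
```

```bash
python3 -m creep '[{"tx":-0.3,"ty":-2.6,"tz":-0.2,"ax":1.1,"ay":-0.1,"az":0},{"tx":-0.6,"ty":-5.2,"tz":-0.4,"ax":2.3,"ay":-0.2,"az":0},{"tx":-0.6,"ty":-5.2,"tz":-0.4,"ax":2.3,"ay":-0.2,"az":0}]'
python3 -W ignore -c "
from h import *
st()"
```

```text
clock: 7.92
eef_pos: [0.5607, 0.1456, 0.1429]
orientation: [-0.063, 0.739, 0.671, 0.007]
wrist_force: [-13.0, 2.2, 12.5]
width: 0.0307
finger_force: 40.7
lean [ 0.06  -0.106] tool [ 0.084 -0.095] L 0.1508 F drive [-13.1   0.8  12.5] T [0.45 1.31 0.15] w 0.0307 t 7.925
```

```bash
python3 -m creep '[{"tx":-0.3,"ty":-2.6,"tz":-0.3,"ax":1.1,"ay":-0.1,"az":0},{"tx":-0.6,"ty":-5.2,"tz":-0.6,"ax":2.3,"ay":-0.2,"az":0},{"tx":-0.6,"ty":-5.2,"tz":-0.6,"ax":2.3,"ay":-0.2,"az":0}]'
python3 -W ignore -c "
from h import *
st()"
```

```text
clock: 8.3
eef_pos: [0.5603, 0.1396, 0.1421]
orientation: [-0.076, 0.738, 0.67, 0.022]
wrist_force: [-12.4, -1.0, 11.3]
width: 0.0307
finger_force: 40.5
lean [ 0.061 -0.151] tool [ 0.085 -0.134] L 0.1509 F drive [-12.2  -2.3  11.3] T [-0.05  1.28  0.14] w 0.0307 t 8.3
```

```bash
python3 -m creep '[{"tx":-0.3,"ty":-2.6,"tz":-0.4,"ax":1.1,"ay":-0.1,"az":0},{"tx":-0.5,"ty":-5.1,"tz":-0.8,"ax":2.3,"ay":-0.2,"az":0},{"tx":-0.5,"ty":-5.1,"tz":-0.8,"ax":2.3,"ay":-0.2,"az":0}]'
python3 -W ignore -c "
from h import *
st()"
```

```text
clock: 8.68
eef_pos: [0.561, 0.1321, 0.1408]
orientation: [-0.088, 0.736, 0.67, 0.036]
wrist_force: [-7.4, -9.2, 6.7]
width: 0.031
finger_force: 39.3
lean [ 0.071 -0.206] tool [ 0.084 -0.171] L 0.151 F drive [-6.4 -9.9  6.7] T [-0.98  1.01  0.16] w 0.031 t 8.675
```

```bash
python3 -m creep '[{"tx":-0.3,"ty":-2.6,"tz":-0.5,"ax":1.1,"ay":-0.1,"az":0},{"tx":-0.5,"ty":-5.1,"tz":-1.1,"ax":2.3,"ay":-0.2,"az":0},{"tx":-0.5,"ty":-5.1,"tz":-1.1,"ax":2.3,"ay":-0.2,"az":0}]'
python3 -W ignore -c "
from h import *
st()"
```

```text
clock: 9.05
eef_pos: [0.5616, 0.1278, 0.1399]
orientation: [-0.102, 0.735, 0.669, 0.052]
wrist_force: [-3.0, -1.7, 7.9]
width: 0.0307
finger_force: 38.7
lean [ 0.078 -0.24 ] tool [ 0.082 -0.213] L 0.1511 F drive [-2.8 -2.   7.9] T [-0.08  0.72 -0.01] w 0.0307 t 9.05
```

```bash
python3 -W ignore -c "
from h import *
a=pose(.08,-.22,.131)
for f,s in((.12,-.225),(.16,-.225),(.2,-.225),(.25,-.225),(.3,-.225),(.33,-.225)): print(f,s,delta(a,pose(f,s,.131)))"
python3 -m creep '[{"tx":2.6,"ty":-0.9,"tz":-0.4,"ax":0.3,"ay":1.1,"az":0.2},{"tx":5.2,"ty":-1.2,"tz":-0.7,"ax":0.3,"ay":2.3,"az":0.3},{"tx":5.2,"ty":-1.2,"tz":-0.7,"ax":0.3,"ay":2.3,"az":0.3}]'
python3 -W ignore -c "
from h import *
st()"
```

```text
0.12 -0.225 tx 5.1 ty -1.2 tz -0.7 ax 0.56 ay 2.25 az 0.24
0.16 -0.225 tx 10.3 ty -1.7 tz -1.4 ax 0.84 ay 4.52 az 0.49
0.2 -0.225 tx 15.4 ty -2.3 tz -2.4 ax 1.13 ay 6.80 az 0.75
0.25 -0.225 tx 21.7 ty -3.0 tz -3.9 ax 1.51 ay 9.64 az 1.06
0.3 -0.225 tx 28.0 ty -3.7 tz -5.7 ax 1.91 ay 12.49 az 1.37
0.33 -0.225 tx 31.7 ty -4.1 tz -7.0 ax 2.16 ay 14.19 az 1.56
clock: 9.43
eef_pos: [0.5677, 0.1252, 0.1388]
orientation: [-0.116, 0.734, 0.668, 0.038]
wrist_force: [-0.1, -7.3, 5.4]
width: 0.0306
finger_force: 38.7
lean [ 0.126 -0.253] tool [ 0.122 -0.211] L 0.1512 F drive [ 0.7 -7.3  5.4] T [-0.84  0.63 -0.02] w 0.0306 t 9.425
```

```bash
python3 -m creep '[{"tx":5.2,"ty":-2.5,"tz":-0.8,"ax":0.8,"ay":2.3,"az":0.2},{"tx":10.3,"ty":-3,"tz":-1.7,"ax":1.2,"ay":4.6,"az":0.5},{"tx":16,"ty":-4,"tz":-3.2,"ax":1.6,"ay":7.4,"az":0.8},{"tx":20.5,"ty":-4.5,"tz":-4.3,"ax":1.9,"ay":9.2,"az":1},{"tx":20.5,"ty":-4.5,"tz":-4.3,"ax":1.9,"ay":9.2,"az":1},{"tx":20.5,"ty":-4.5,"tz":-4.3,"ax":1.9,"ay":9.2,"az":1}]'
python3 -W ignore -c "
from h import *
st()"
```

```text
clock: 10.18
eef_pos: [0.5877, 0.1221, 0.1344]
orientation: [-0.183, 0.727, 0.662, -0.01]
wrist_force: [-1.2, -2.8, 5.4]
width: 0.0308
finger_force: 39.5
lean [ 0.285 -0.262] tool [ 0.286 -0.225] L 0.1514 F drive [-0.9 -2.9  5.4] T [-0.3   0.51 -0.28] w 0.0308 t 10.175
```

```bash
python3 -m creep '[{"tx":3,"ty":-0.3,"tz":-1,"ax":0.2,"ay":1.3,"az":0.1},{"tx":6,"ty":-0.6,"tz":-2,"ax":0.4,"ay":2.6,"az":0.2},{"tx":6,"ty":-0.6,"tz":-2,"ax":0.4,"ay":2.6,"az":0.2},{"tx":6,"ty":-0.6,"tz":-2,"ax":0.4,"ay":2.6,"az":0.2}]'
python3 -W ignore -c "
from h import *
st()"
```

```text
clock: 10.68
eef_pos: [0.5929, 0.1216, 0.1328]
orientation: [-0.201, 0.724, 0.659, -0.025]
wrist_force: [-5.8, -3.1, 8.6]
width: 0.0309
finger_force: 39.9
lean [ 0.327 -0.261] tool [ 0.334 -0.225] L 0.1514 F drive [-5.5 -3.7  8.6] T [-0.28  0.96 -0.06] w 0.0309 t 10.675
```

```bash
python3 -m creep '[{"tx":3,"ty":-0.3,"tz":-1,"ax":0,"ay":0.5,"az":0},{"tx":4,"ty":-0.4,"tz":-1.3,"ax":0,"ay":0.6,"az":0},{"tx":4,"ty":-0.4,"tz":-1.3,"ax":0,"ay":0.6,"az":0},{"tx":4,"ty":-0.4,"tz":-1.3,"ax":0,"ay":0.6,"az":0}]'
python3 -W ignore -c "
from h import *
st()"
```

```text
clock: 11.18
eef_pos: [0.5953, 0.1214, 0.1319]
orientation: [-0.205, 0.724, 0.658, -0.03]
wrist_force: [-9.5, -3.7, 11.1]
width: 0.0308
finger_force: 39.7
lean [ 0.346 -0.261] tool [ 0.347 -0.224] L 0.1514 F drive [-9.1 -4.7 11.1] T [-0.12  1.77  0.2 ] w 0.0308 t 11.175
```

```bash
python3 -m creep '[{"tx":-1,"ty":0,"tz":0,"ax":0,"ay":0,"az":0},{"tx":-1,"ty":0,"tz":0,"ax":0,"ay":0,"az":0},{"tx":-1,"ty":0,"tz":0,"ax":0,"ay":0,"az":0},{"tx":-1,"ty":0,"tz":0,"ax":0,"ay":0,"az":0},{"tx":8,"ty":-7,"tz":25,"ax":0,"ay":0,"az":0},{"tx":18,"ty":-15,"tz":57,"ax":0,"ay":0,"az":0},{"tx":24,"ty":-15,"tz":95,"ax":0,"ay":0,"az":0},{"tx":24,"ty":0,"tz":120,"ax":0,"ay":0,"az":0}]' 90
python3 -W ignore -c "
from h import *
st(); o=monitor.get_obs(); print(obs()['eef_pos'],obs()['q'],Ro.from_quat(np.roll(o['orientation'],-1)).as_matrix().round(3))
for c in('scene','top'):
  p,W=cloud(c)
  cv2.imwrite('pics/%s2.png'%c,cv2.resize(p[100:300,240:480,::-1],None,fx=2.5,fy=2.5))
  for l in('lever_grip','counter_peg'): print(c,l,[(np.round(r['at'],4),round(r['score'],2)) for r in finder.place_of(l,c)[:2]])
"
```

```text
clock: 12.18
eef_pos: [0.6228, 0.1205, 0.2523]
orientation: [-0.202, 0.725, 0.658, -0.027]
wrist_force: [0.1, -0.1, -0.1]
width: 0.0768
finger_force: 0.0
lean [ 0.548 -0.247] tool [ 0.338 -0.225] L 0.2718 F drive [ 0.1 -0.1 -0.1] T [-0.11 -0.18  0.02] w 0.0768 t 12.175
[0.623, 0.12, 0.252] [-0.112, 0.6, 1.031, 0.233, 1.851, 0.011] [[ 0.133  0.943 -0.306]
 [ 0.965 -0.052  0.258]
 [ 0.227 -0.329 -0.917]]
scene lever_grip [(array([0.5938, 0.1189, 0.1493]), 0.56)]
scene counter_peg [(array([0.5837, 0.3448, 0.1202]), 0.85)]
top lever_grip [(array([0.5935, 0.1193, 0.146 ]), 0.63)]
top counter_peg [(array([0.5833, 0.3465, 0.1168]), 0.86)]
```

View pics/scene2.png

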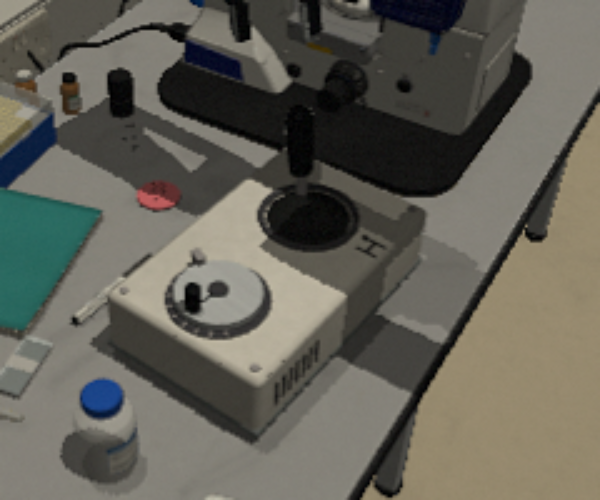

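The scene crop shows the lever leaning far and right, handle top at (300,110) and well clear of the tool. The networks put its grip at fore about 0.29 and side about -0.25, so it is home given my 0.02 offset. The peg at (193,297) is still at about 1.43 rad, and the block is at (198,257).

```bash
cat >> h.py <<'E'
AX=np.array([.573,.3145])
def ptarget(thw,off,z,r=.036):
    "thw world peg angle (deg), off = tool centre behind peg centre"
    t=np.deg2rad(thw); er=np.array([np.cos(t),np.sin(t)]); et=np.array([-er[1],er[0]])
    x=np.array([*et,0]); zz=np.array([0,0,-1.]); R=Ro.from_matrix(np.column_stack([x,np.cross(zz,x),zz]))
    return np.array([*(AX+r*er+off*et),z]),R
def cur():
    o=monitor.get_obs(); return np.array(o['eef_pos']),Ro.from_quat(np.roll(o['orientation'],-1))
E
python3 -W ignore - <<'E'
from h import *
p,W=cloud("scene"); 
m=(abs(W[...,2]-.102)<.004)&(np.hypot(W[...,0]-.573,W[...,1]-.3145)<.06)
print(cv2.minEnclosingCircle(W[m][:,:2].astype(np.float32)*1000))
p,W=cloud("top"); m=(abs(W[...,2]-.102)<.004)&(np.hypot(W[...,0]-.573,W[...,1]-.3145)<.06)
print(cv2.minEnclosingCircle(W[m][:,:2].astype(np.float32)*1000))
print(delta(cur(),ptarget(76,.030,.2)))
E
```

```text
((573.2332763671875, 314.2182312011719), 47.92045211791992)
((575.241943359375, 312.7861022949219), 46.11701583862305)
tx -68.5 ty 235.6 tz -48.9 ax 0.51 ay -25.94 az 80.22
```

```bash
python3 -m creep '[{"tx":-5,"ty":20,"tz":10,"ax":0.1,"ay":-2.9,"az":9},{"tx":-12,"ty":50,"tz":10,"ax":0.1,"ay":-5.8,"az":18},{"tx":-20,"ty":80,"tz":10,"ax":0.2,"ay":-8.7,"az":27},{"tx":-30,"ty":110,"tz":10,"ax":0.2,"ay":-11.6,"az":36},{"tx":-38,"ty":140,"tz":5,"ax":0.3,"ay":-14.5,"az":45},{"tx":-46,"ty":165,"tz":0,"ax":0.3,"ay":-17.4,"az":54},{"tx":-54,"ty":190,"tz":-10,"ax":0.4,"ay":-20.3,"az":63},{"tx":-62,"ty":215,"tz":-25,"ax":0.5,"ay":-23.2,"az":72},{"tx":-68.5,"ty":235.6,"tz":-49,"ax":0.5,"ay":-25.9,"az":80.2},{"tx":-68.5,"ty":235.6,"tz":-49,"ax":0.5,"ay":-25.9,"az":80.2},{"tx":-68.5,"ty":235.6,"tz":-49,"ax":0.5,"ay":-25.9,"az":80.2}]' 0 40
python3 -W ignore - <<'E'
from h import *
print(obs()); print(delta(cur(),ptarget(76,.030,.107)))
for c in("scene","top"):
    p,W=cloud(c)
    if c=="scene": cv2.imwrite("pics/s3.png",cv2.resize(p[120:300,240:460,::-1],None,fx=2.7,fy=2.7))
    print(c,[(np.round(r['at'],4),round(r['score'],2)) for r in finder.place_of('counter_peg',c)[:1]])
E
```

```text
clock: 13.95
eef_pos: [0.5535, 0.3565, 0.2016]
orientation: [-0.0, 0.123, 0.992, 0.001]
wrist_force: [0.2, -0.5, 0.1]
width: -0.0
finger_force: 0.0
{'clock': 13.95, 'q': [0.402, 0.472, 1.295, 0.002, 1.375, -0.923], 'eef_pos': [0.554, 0.356, 0.202], 'orientation': [-0.0, 0.123, 0.992, 0.001], 'wrist_force': [0.162, -0.522, 0.089], 'ft_torque': [-0.023, -0.035, 0.003], 'width': -0.0, 'finger_force': 0.0}
tx -0.9 ty 0.2 tz -94.6 ax -0.09 ay -0.02 az 0.09
scene [(array([0.5806, 0.3472, 0.12  ]), 0.8)]
top []
```

View pics/s3.png

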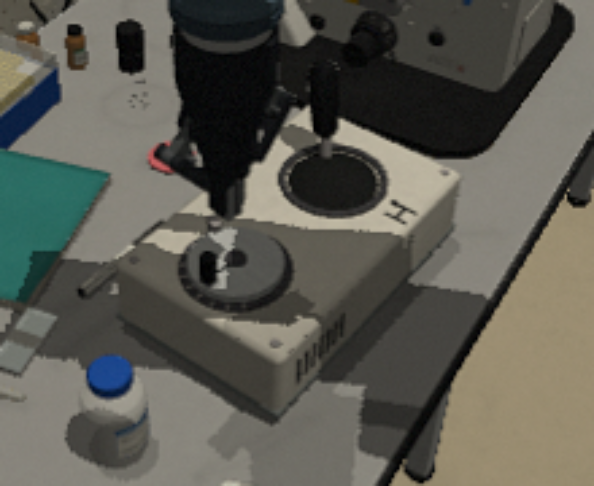

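The picture shows the closed fingertips over the near side of the peg: the peg is at (207,267), the tips at (228,212) before descending.

```bash
python3 -m creep '[{"tx":-1,"ty":0,"tz":-45,"ax":0,"ay":0,"az":0},{"tx":-1,"ty":0,"tz":-80,"ax":0,"ay":0,"az":0},{"tx":-1,"ty":0,"tz":-93.5,"ax":0,"ay":0,"az":0},{"tx":-1,"ty":0,"tz":-93.5,"ax":0,"ay":0,"az":0}]'
python3 -W ignore - <<'E'
from h import *
print(obs())
import h; h.AX=np.array([.5737,.3138])
c=cur()
for t in range(76,-31,-8): print(t,delta(c,ptarget(t,.019,.108)))
E
```

```text
clock: 14.65
eef_pos: [0.5523, 0.3567, 0.1077]
orientation: [-0.001, 0.122, 0.993, 0.001]
wrist_force: [0.6, -0.2, 0.8]
width: -0.0001
finger_force: 0.0
{'clock': 14.65, 'q': [0.403, 0.544, 1.415, 0.002, 1.182, -0.924], 'eef_pos': [0.552, 0.357, 0.108], 'orientation': [-0.001, 0.122, 0.993, 0.001], 'wrist_force': [0.605, -0.2, 0.814], 'ft_torque': [0.015, 0.043, -0.019], 'width': -0.0, 'finger_force': 0.0}
76 tx 11.7 ty -3.4 tz 0.3 ax -0.10 ay -0.05 az 0.02
68 tx 17.3 ty -2.4 tz 0.3 ax -0.11 ay -0.04 az -7.98
60 tx 22.9 ty -2.2 tz 0.3 ax -0.11 ay -0.03 az -15.98
52 tx 28.6 ty -2.8 tz 0.3 ax -0.11 ay -0.02 az -23.98
44 tx 34.1 ty -4.2 tz 0.3 ax -0.11 ay -0.02 az -31.98
36 tx 39.3 ty -6.4 tz 0.3 ax -0.11 ay -0.01 az -39.98
28 tx 44.3 ty -9.2 tz 0.3 ax -0.12 ay -0.00 az -47.98
20 tx 48.7 ty -12.7 tz 0.3 ax -0.12 ay 0.01 az -55.98
12 tx 52.6 ty -16.8 tz 0.3 ax -0.12 ay 0.02 az -63.98
4 tx 56.0 ty -21.4 tz 0.3 ax -0.12 ay 0.02 az -71.98
-4 tx 58.6 ty -26.5 tz 0.3 ax -0.12 ay 0.03 az -79.98
-12 tx 60.5 ty -31.8 tz 0.3 ax -0.12 ay 0.04 az -87.98
-20 tx 61.7 ty -37.4 tz 0.3 ax -0.12 ay 0.05 az -95.98
-28 tx 62.1 ty -43.0 tz 0.3 ax -0.11 ay 0.06 az -103.98
```

```bash
python3 -m creep '[{"tx":7,"ty":-2,"tz":0,"ax":0,"ay":0,"az":0},{"tx":11.7,"ty":-3.4,"tz":0,"ax":0,"ay":0,"az":0},{"tx":17.3,"ty":-2.4,"tz":0,"ax":0,"ay":0,"az":-8},{"tx":22.9,"ty":-2.2,"tz":0,"ax":0,"ay":0,"az":-16},{"tx":28.6,"ty":-2.8,"tz":0,"ax":0,"ay":0,"az":-24},{"tx":34.1,"ty":-4.2,"tz":0,"ax":0,"ay":0,"az":-32},{"tx":39.3,"ty":-6.4,"tz":0,"ax":0,"ay":0,"az":-40},{"tx":44.3,"ty":-9.2,"tz":0,"ax":0,"ay":0,"az":-48},{"tx":48.7,"ty":-12.7,"tz":0,"ax":0,"ay":0,"az":-56},{"tx":52.6,"ty":-16.8,"tz":0,"ax":0,"ay":0,"az":-64},{"tx":54.5,"ty":-19,"tz":0,"ax":0,"ay":0,"az":-68},{"tx":54.5,"ty":-19,"tz":0,"ax":0,"ay":0,"az":-68}]'
python3 -W ignore - <<'E'
from h import *
print(obs()); p,W=cloud("top")
p,W=cloud("scene"); print([(np.round(r['at'],4),round(r['score'],2)) for r in finder.place_of('counter_peg',"scene")[:1]],[(np.round(r['at'],4),round(r['score'],2)) for r in finder.place_of('counter_peg',"top")[:1]])
E
```

```text
clock: 16.15
eef_pos: [0.6074, 0.3382, 0.109]
orientation: [0.001, 0.656, 0.755, 0.002]
wrist_force: [-0.5, 0.8, 0.9]
width: -0.0001
finger_force: 0.3
{'clock': 16.15, 'q': [0.348, 0.604, 1.306, -0.0, 1.228, 0.207], 'eef_pos': [0.607, 0.338, 0.109], 'orientation': [0.001, 0.656, 0.755, 0.002], 'wrist_force': [-0.515, 0.751, 0.874], 'ft_torque': [0.078, -0.015, -0.012], 'width': -0.0, 'finger_force': 0.272}
[(array([0.6061, 0.3202, 0.1217]), 0.9)] [(array([0.6073, 0.3193, 0.1203]), 0.68)]
```

```bash
python3 -m creep '[{"tx":1.5,"ty":-2.4,"tz":0,"ax":0,"ay":0,"az":-4},{"tx":2.8,"ty":-5,"tz":0,"ax":0,"ay":0,"az":-8},{"tx":4.1,"ty":-7.5,"tz":0,"ax":0,"ay":0,"az":-12},{"tx":4.8,"ty":-9.5,"tz":0,"ax":0,"ay":0,"az":-14},{"tx":4.8,"ty":-9.5,"tz":0,"ax":0,"ay":0,"az":-14}]'
```

```text
clock: 16.98
eef_pos: [0.6119, 0.3288, 0.1083]
orientation: [0.001, 0.743, 0.67, 0.001]
wrist_force: [1.4, 2.1, 0.1]
width: 0.0001
finger_force: 0.9
```

```bash
python3 -m creep '[{"tx":0,"ty":-1.5,"tz":0,"ax":0,"ay":0,"az":0},{"tx":0,"ty":-2.5,"tz":0,"ax":0,"ay":0,"az":0},{"tx":0,"ty":-2.5,"tz":0,"ax":0,"ay":0,"az":0}]'
```

```text
clock: 17.35
eef_pos: [0.6118, 0.3276, 0.1083]
orientation: [0.0, 0.743, 0.67, 0.002]
wrist_force: [2.6, 7.1, -0.3]
width: -0.0001
finger_force: 3.3
```

```bash
python3 -m creep '[{"tx":0,"ty":-2,"tz":0,"ax":0,"ay":0,"az":0},{"tx":0,"ty":-2,"tz":0,"ax":0,"ay":0,"az":0},{"tx":0,"ty":-2,"tz":0,"ax":0,"ay":0,"az":0}]'
```

```text
clock: 17.73
eef_pos: [0.6118, 0.3275, 0.1084]
orientation: [-0.001, 0.742, 0.67, 0.003]
wrist_force: [2.6, 11.3, -1.7]
width: -0.0001
finger_force: 6.0
```

Hard stop confirmed, so back off, rise and check.

```bash
python3 -m creep '[{"tx":0,"ty":10,"tz":0,"ax":0,"ay":0,"az":0},{"tx":-2,"ty":17,"tz":15,"ax":0,"ay":0,"az":0},{"tx":-10,"ty":20,"tz":60,"ax":0,"ay":0,"az":0},{"tx":-40,"ty":22,"tz":110,"ax":0,"ay":0,"az":0},{"tx":-90,"ty":25,"tz":140,"ax":0,"ay":0,"az":0},{"tx":-145,"ty":25,"tz":160,"ax":0,"ay":0,"az":0},{"tx":-200,"ty":25,"tz":170,"ax":0,"ay":0,"az":0},{"tx":-200,"ty":25,"tz":170,"ax":0,"ay":0,"az":0},{"tx":-200,"ty":25,"tz":170,"ax":0,"ay":0,"az":0}]'
python3 -W ignore - <<'E'
from h import *
for c in("top","scene"):
    p,W=cloud(c); cv2.imwrite(f"pics/{c}4.png",cv2.resize(p[120:300,220:460,::-1],None,fx=2.5,fy=2.5))
    for l in("counter_peg","lever_grip","drive","timer","reagent_bottle","dish_a"): print(c,l,[(np.round(r['at'],4),round(r['score'],2)) for r in finder.place_of(l,c)[:1]])
print(obs()['wrist_force'])
E
```

```text
clock: 18.85
eef_pos: [0.4118, 0.3491, 0.279]
orientation: [0.001, 0.743, 0.67, 0.002]
wrist_force: [0.6, -0.4, 0.9]
width: 0.0001
finger_force: 0.0
top counter_peg [(array([0.6053, 0.3096, 0.1143]), 0.97)]
top lever_grip [(array([0.5944, 0.1207, 0.1484]), 0.63)]
top drive [(array([0.6091, 0.3079, 0.1183]), 0.71)]
top timer [(array([ 0.448 ,  0.4845, -0.0033]), 0.82)]
top reagent_bottle [(array([ 0.592 ,  0.4743, -0.0006]), 0.57)]
top dish_a [(array([ 0.7758,  0.1252, -0.003 ]), 0.69)]
scene counter_peg [(array([0.6086, 0.3076, 0.1221]), 0.61)]
scene lever_grip [(array([0.5911, 0.1196, 0.1494]), 0.81)]
scene drive [(array([ 5.644e-01,  2.213e-01, -2.000e-04]), 0.64)]
scene timer [(array([0.4512, 0.4843, 0.0018]), 0.58)]
scene reagent_bottle [(array([0.5938, 0.4743, 0.0013]), 0.9)]
scene dish_a [(array([ 0.7729,  0.1262, -0.0017]), 0.53)]
[-0.404, -0.233, 0.263]
```

View pics/top4.png

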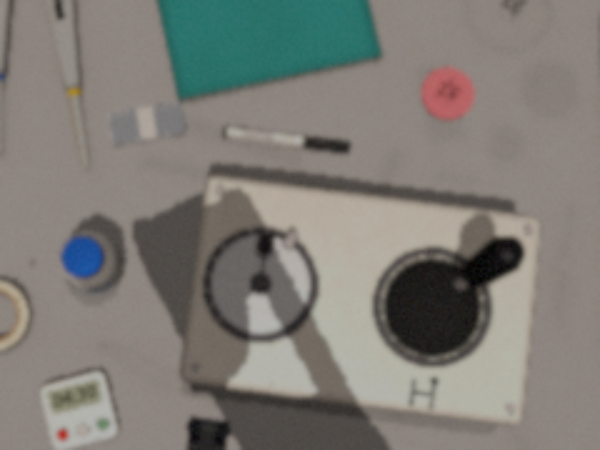

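The picture shows the peg at (265,243), directly far of its axis at (261,282) and beside the block. The lever leans far right (handle at (505,253)), and the bystanders are where they were.

```bash
python3 -c "
from cell import close_job
print(close_job())"
```

```text
the job is handed in; nothing more can be done
None
```

The lever is fully home in the far right slot, reached through neutral without entering the far left slot. The counter wheel is back against its zero stop, the bystanders are undisturbed, and I handed the job in at about 19 s.

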